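# Clear and load the sensor test jig

### The job

Get the test jig ready: turn the bench supply's voltage knob all the way down to its zero stop, and move the cardboard model and the battery pack off the jig onto the green cutting mat, both the right way up. Only when that is done, seat every blue sensor module flat and square in a pocket of the jig, one to a pocket, its black plug in the notch, and when all are in press the red-balled contact lever fully down. Leave the bottle, the mouse and the glue gun where they are.

Things in the scene. Friction and masses are not known exactly. Their poses are not given: they have to be found in the camera images.
- jig: fixed test jig, 156 (x) x 184 mm (y from -118 to +66), black top 28 mm above the desk; origin on the desk under the middle of 4 like pockets (2 by 2), empty at the start. Pocket: 8 mm deep, 49 (x) x 33 mm (y), and at its +x end a notch 17 mm wide, 8 mm long; 1.5 mm play round a module, 2 mm bevel along the edges. Free between seated modules: 36 mm in y, 18 in x. Lever on the -y margin
- seat0 (a point): centre of the floor of the pocket at jig (-36, -33) mm, 20 mm above the desk, 8 mm below the plate's top; axes as the jig's. A seated module has its origin here and its x axis along the jig's +x
- seat1 (a point): the same for the pocket at jig (-36, +33) mm
- seat2 (a point): the same for the pocket at jig (+36, -33) mm
- seat3 (a point): the same for the pocket at jig (+36, +33) mm
- latch (a joint): contact lever of the jig, rad: 0 = raised (54 degrees above level), 0.95 = fully down, level and locked; starts between 0 and 0.12. It stays where it is left; about 1 N on the ball moves it
- latch_ball (a point): centre of the red ball, 18 mm across, at the free end of the steel lever bar (8 mm thick, 78 mm from hinge to ball). Raised it stands about 103 mm above the desk, down about 40 mm; as it goes down it swings 33 mm towards the jig's -x
- latch_hinge (a point): the lever's hinge, at jig (+60, -98) mm, 40 mm above the desk; the lever turns about a line along the jig's y and reaches towards the jig's -x
- volts (a joint): voltage knob of the bench supply, rad: 0 = zero stop (a hard stop), growing clockwise seen from above, up to 4.5; starts between 1.6 and 4.0. Turn it counter-clockwise seen from above to bring it to zero. Stiffness about 0.04 N m; stays where it is left
- volts_grip (a point): grip point on the vertical axis of that knob, about 87 mm above the desk, turning with it: black bar 42 mm long (this point's x), 14 mm thick (y), from 25 mm below to 7 mm above this point, on a disc 44 mm across. A white line on the bar's top, on its -x half, points at a ring of dial ticks: at zero at the long red tick, on the supply's -x side
- supply: fixed grey low bench supply with the knob on its top panel, 180 (x) x 130 (y) x 50 mm, origin under its centre; the knob's axis is at x = -30 mm, y = 0. Two short posts stick 14 mm out of its near (-x) face
- mat: green cutting mat with a light grid, fixed, 240 (x) x 250 (y) x 3 mm, origin under its centre; starts empty
- model: loose cardboard corner of a model house, about 70 g, starts on the jig over the pockets: base 75 (x) x 110 (y) x 5 mm, origin at the centre of the base's underside; along its +x edge and its +y edge stand walls 8 mm thick, with windows, up to 90 mm above the underside
- model_grip (a point): place to pinch the model from above across the +x wall: in the middle of the wall's thickness (8 mm, along this point's x), 10 mm from the wall's middle towards the +y wall, 5 mm below the wall's top edge, 85 mm above the base's underside; the uncut strip above the windows is 28 mm high
- battery: loose black battery holder with two yellow and copper cells, starts lying on the jig on the -x side of the model, 58 (x) x 32 (y) x 17 mm, about 60 g, origin at the centre of its underside
- module1: loose blue sensor module with green top, one of 2 to 4 alike (the rest absent): case 46 (x) x 30 (y) x 24 mm, about 40 g; a black plug 14 mm wide (y), 12 mm high from the foot, sticks 8 mm out of the +x end; origin at the centre of the case's underside. Starts flat on the desk beside the jig, +x end within 80 degrees of world +x; fits any pocket, plug in the notch
- module2: loose blue sensor module with green top, one of 2 to 4 alike (the rest absent): case 46 (x) x 30 (y) x 24 mm, about 40 g; a black plug 14 mm wide (y), 12 mm high from the foot, sticks 8 mm out of the +x end; origin at the centre of the case's underside. Starts flat on the desk beside the jig, +x end within 80 degrees of world +x; fits any pocket, plug in the notch
- module3: loose blue sensor module with green top, one of 2 to 4 alike (the rest absent): case 46 (x) x 30 (y) x 24 mm, about 40 g; a black plug 14 mm wide (y), 12 mm high from the foot, sticks 8 mm out of the +x end; origin at the centre of the case's underside. Starts flat on the desk beside the jig, +x end within 80 degrees of world +x; fits any pocket, plug in the notch
- module4: loose blue sensor module with green top, one of 2 to 4 alike (the rest absent): case 46 (x) x 30 (y) x 24 mm, about 40 g; a black plug 14 mm wide (y), 12 mm high from the foot, sticks 8 mm out of the +x end; origin at the centre of the case's underside. Starts flat on the desk beside the jig, +x end within 80 degrees of world +x; fits any pocket, plug in the notch
- bottle: bystander: water bottle with a red cap, 64 mm across, 210 mm tall, origin under its centre
- mouse: bystander: black computer mouse, 100 x 58 x 33 mm, origin under its centre
- gluegun: bystander: white and orange glue gun lying on its side, barrel about 160 mm long along x, 34 mm high; origin under the barrel

How it is judged:
On the way, in this order (a step that is already met when the one before it is completed fails the run):
1. the supply's knob is at its zero stop, and the model and the battery pack stand the right way up on the cutting mat (value of joint volts below 0.1 rad and x of model in the frame of mat between -0.12 and 0.12 m and y of model in the frame of mat between -0.125 and 0.125 m and z of model in the frame of mat between -0.002 and 0.009 m and angle between each of model, battery's own z axis and vertical below 0.1 rad and x of battery in the frame of mat between -0.12 and 0.12 m and y of battery in the frame of mat between -0.125 and 0.125 m and z of battery in the frame of mat between -0.002 and 0.009 m), for 0.2 s.
2. every module is seated flat in a pocket of the jig (((horizontal distance between module1 and seat0 below 0.004 m and z of module1 in the frame of seat0 between -0.003 and 0.003 m and angle between module1's own z axis and vertical below 0.06 rad) or (horizontal distance between module1 and seat1 below 0.004 m and z of module1 in the frame of seat1 between -0.003 and 0.003 m and angle between module1's own z axis and vertical below 0.06 rad) or (horizontal distance between module1 and seat2 below 0.004 m and z of module1 in the frame of seat2 between -0.003 and 0.003 m and angle between module1's own z axis and vertical below 0.06 rad) or (horizontal distance between module1 and seat3 below 0.004 m and z of module1 in the frame of seat3 between -0.003 and 0.003 m and angle between module1's own z axis and vertical below 0.06 rad)) and ((horizontal distance between module2 and seat0 below 0.004 m and z of module2 in the frame of seat0 between -0.003 and 0.003 m and angle between module2's own z axis and vertical below 0.06 rad) or (horizontal distance between module2 and seat1 below 0.004 m and z of module2 in the frame of seat1 between -0.003 and 0.003 m and angle between module2's own z axis and vertical below 0.06 rad) or (horizontal distance between module2 and seat2 below 0.004 m and z of module2 in the frame of seat2 between -0.003 and 0.003 m and angle between module2's own z axis and vertical below 0.06 rad) or (horizontal distance between module2 and seat3 below 0.004 m and z of module2 in the frame of seat3 between -0.003 and 0.003 m and angle between module2's own z axis and vertical below 0.06 rad)) and ((horizontal distance between module3 and seat0 below 0.004 m and z of module3 in the frame of seat0 between -0.003 and 0.003 m and angle between module3's own z axis and vertical below 0.06 rad) or (horizontal distance between module3 and seat1 below 0.004 m and z of module3 in the frame of seat1 between -0.003 and 0.003 m and angle between module3's own z axis and vertical below 0.06 rad) or (horizontal distance between module3 and seat2 below 0.004 m and z of module3 in the frame of seat2 between -0.003 and 0.003 m and angle between module3's own z axis and vertical below 0.06 rad) or (horizontal distance between module3 and seat3 below 0.004 m and z of module3 in the frame of seat3 between -0.003 and 0.003 m and angle between module3's own z axis and vertical below 0.06 rad)) and ((horizontal distance between module4 and seat0 below 0.004 m and z of module4 in the frame of seat0 between -0.003 and 0.003 m and angle between module4's own z axis and vertical below 0.06 rad) or (horizontal distance between module4 and seat1 below 0.004 m and z of module4 in the frame of seat1 between -0.003 and 0.003 m and angle between module4's own z axis and vertical below 0.06 rad) or (horizontal distance between module4 and seat2 below 0.004 m and z of module4 in the frame of seat2 between -0.003 and 0.003 m and angle between module4's own z axis and vertical below 0.06 rad) or (horizontal distance between module4 and seat3 below 0.004 m and z of module4 in the frame of seat3 between -0.003 and 0.003 m and angle between module4's own z axis and vertical below 0.06 rad))), for 0.2 s.
3. the contact lever is pressed fully down (value of joint latch above 0.85 rad), for 0.2 s.
At the end, for the whole second after the job is handed in: Knob within 0.1 rad of zero; model and battery pack at rest, upright (0.1 rad), centres over the mat; every module present at rest in a pocket, within 4 mm sideways and 3 mm in height of its seat, tilt under 0.06 rad; lever at 0.85 rad or more (all of step 1 and all of step 2 and value of joint latch above 0.85 rad and linear speed of each of module1, module2, module3, module4, model, battery below 0.02 m/s); the robot touches nothing.
It fails at once if a module is put onto the jig while the supply's knob is still up (over 0.15 rad) or while the model or the battery pack is still on the jig ((value of joint volts above 0.15 rad or (x of model in the frame of jig between -0.078 and 0.078 m and y of model in the frame of jig between -0.066 and 0.066 m and z of model in the frame of jig below 0.05 m) or (x of battery in the frame of jig between -0.078 and 0.078 m and y of battery in the frame of jig between -0.066 and 0.066 m and z of battery in the frame of jig below 0.05 m)) and ((x of module1 in the frame of jig between -0.078 and 0.078 m and y of module1 in the frame of jig between -0.066 and 0.066 m and z of module1 in the frame of jig below 0.045 m) or (x of module2 in the frame of jig between -0.078 and 0.078 m and y of module2 in the frame of jig between -0.066 and 0.066 m and z of module2 in the frame of jig below 0.045 m) or (x of module3 in the frame of jig between -0.078 and 0.078 m and y of module3 in the frame of jig between -0.066 and 0.066 m and z of module3 in the frame of jig below 0.045 m) or (x of module4 in the frame of jig between -0.078 and 0.078 m and y of module4 in the frame of jig between -0.066 and 0.066 m and z of module4 in the frame of jig below 0.045 m))).
It fails at once if the bottle, the mouse or the glue gun is pushed more than 30 mm or tipped over (distance of any of bottle, mouse, gluegun from where it was at the start of the episode above 0.03 m or angle between bottle's own z axis and vertical above 0.5 rad).
Of module1, module2, module3, module4 only 2 to 4 are there at a start; the rules pass over those that are not, and their reading is None.
At some moment in a run one of module1, module2, module3, module4 may be knocked a few centimetres aside while the robot is not near it.
Once in a run the grip may slacken for a moment while it holds something.
It also fails if it takes over 210 s, if anything falls off the work surface, if the arm or the gripper's body presses on something with over 40 N, if the wrist force passes 120 N, or if a joint passes its speed limit or range.

### The arm

A 6-joint arm with a two-finger parallel gripper is mounted at the origin on the work surface. World frame = base frame: x ahead of the robot, y to its left, z up, the work surface at z = 0. Lengths are in m, angles in rad, forces in N, time in s.
With the tool pointing down it reaches from about 0.35 to 0.8 m from the base axis. Payload 7.3 kg.
Tool frame: the origin (TCP) lies between the finger pads; the fingertips stand 25 mm ahead of it and the grasp point (between the pads) lies 6 mm ahead of it (r.tip_extent is the distance from the TCP to the fingertips, in m); z points along the fingers, y is the line along which they close (so a half turn about z gives the same grasp; the last joint's range is limited). The gripper opens to 85 mm and grips with 20 to 120 N. Pads are 22 mm wide; open, the fingers measure 114 mm over their backs; the gripper's body (76 mm by 85 mm) begins 54 mm behind the grasp point. The pads swing forward as they close: fully open they stand 13 mm farther back than shut.
Start: joints at [-1.33, 0.342, 1.524, -0, 1.275, -0.146], TCP at [0.198, -0.486, 0.256] pointing down, gripper open.
Joint ranges: [-2.53, 2.53], [-0.77, 2.02], [0.04, 2.7], [-1, 4.14], [0.28, 2.66], [-3.11, 3.11]. Speed limits (rad/s): [2.57, 2.57, 3.14, 3.14, 3.14, 3.14].

### API

Orientations are given as a unit quaternion [x, y, z, w].
In Python, from workcell import r, command_gripper, optics gives the robot as it stands. The module is installed in compiled form; this text tells all that it offers. Calls block until the motion is done:
- r.reach(position, orientation): joint-space move of the TCP to a pose.
- r.move_straight(position, orientation=None, speed=0.15, max_force=None): straight line of the TCP; orientation=None keeps the orientation; speed is the mean speed in m/s. With max_force (N) it stops when the force on the tool has changed by that much, and returns True; else False.
- r.movej(angles): joint-space move.
- command_gripper(opening, force=None): finger opening in m; force is the grip in N (None keeps the last); returns when the fingers have stopped.
- r.hold(seconds).
- r.solve_ik(position, orientation): joint angles nearest the present ones, or None.
- r.read_state(): the state.
- optics.get_image(name): name is "side" or "top" or "wrist"; returns (picture, depth): 384x512x3 uint8, red, green, blue; 384x512 float32, m along the optical axis (not along the pixel's ray), 0 where there is no reading.
- optics.camera_model(name): a dict with "K" (3x3 intrinsics, pixels), "k1" (the pictures are not rectified: a ray, as slopes to the right and down, at radius r is drawn at 1 + k1 r^2 times it, then the intrinsics apply), "R" (3x3) and "t" (3): a world point X has camera coordinates R X + t; the wrist camera has in their place "tool_from_camera" (4x4, takes a point from camera to tool coordinates, whose origin is the TCP and whose axes are the flange's). Camera axes: x right, y down, z forward; pixel columns grow to the right and rows downward; lengths in m; the calibration is good to about 2 mm. A picture is of the moment at which its call begins: read the wrist's pose just before it. camera_model takes no time and is no camera call.
A pose or a line that the arm cannot do raises r.PlanningError and nothing moves.
- r.finish_job(): hands the job in; it is judged then, once.
The state is a dict: "time_s": time; "joint_positions": joint angles; "dq": joint speeds; "tau": joint torques, N m; "eef_pos": TCP position; "eef_rot": TCP orientation; "contact_force": force on the tool from outside, world axes, zero at the start; "torque": the same for the moment, N m; "grip_width": finger opening in m; "grip_force": force on a finger pad.
Only numpy, scipy, OpenCV 4.12 (cv2) and the standard library are available. Lean on these libraries where they do the work, as an engineer would, in place of code of your own. Each camera call takes 0.05 s, during which the arm holds its last target. There are 200 camera calls.

## Working session

There is one attempt and no reset: what is moved stays moved. The work goes in short steps, each a Python script; the robot and the scene stay as the last script left them, time stands still between calls to the robot, and variables do not carry over. Pictures are saved under pics/ and viewed, at most 14 in all, crops included, and the job is handed in when it is done.

```bash
mkdir -p pics; ls
python3 - <<'E'
from workcell import r, command_gripper, optics
import cv2,numpy as np
for n in ["side","top","wrist"]:
    p,d=optics.get_image(n); cv2.imwrite(f"pics/{n}0.png",p[:,:,::-1]); np.savez(f"pics/{n}0.npz",p=p,d=d)
    print(n,{k:np.round(v,4).tolist() for k,v in optics.camera_model(n).items()}, (d>0).mean())
print(r.read_state())
E
```

```text
pics
side {'K': [[462.7646, 0.0, 257.1998], [0.0, 462.7646, 192.098], [0.0, 0.0, 1.0]], 'k1': 0.0333, 'R': [[-0.7727, -0.6346, 0.0137], [-0.359, 0.4191, -0.8339], [0.5235, -0.6493, -0.5517]], 't': [0.3884, 0.2563, 1.3742]} 0.9960581461588541
top {'K': [[425.2592, 0.0, 254.5568], [0.0, 425.2592, 192.3951], [0.0, 0.0, 1.0]], 'k1': 0.0079, 'R': [[0.0285, -0.9995, 0.0104], [-0.986, -0.0298, -0.1642], [0.1644, -0.0056, -0.9864]], 't': [-0.0288, 0.5142, 1.2201]} 0.9958546956380209
wrist {'K': [[300.1369, 0.0, 261.6496], [0.0, 300.1369, 188.8106], [0.0, 0.0, 1.0]], 'k1': -0.027, 'tool_from_camera': [[-0.0013, -0.959, -0.2835, 0.0722], [1.0, -0.0011, -0.0009, 0.0003], [0.0005, -0.2835, 0.959, -0.1172], [0.0, 0.0, 0.0, 1.0]]} 0.9958445231119791
{'time_s': 0.15, 'joint_positions': array([-1.32997841e+00,  3.42564241e-01,  1.52476403e+00,  7.77328836e-06,
        1.27540641e+00, -1.46027415e-01]), 'dq': array([ 2.08213773e-03, -1.04024528e-03, -2.65675619e-03, -7.51779245e-04,
        7.34971584e-05,  1.66366049e-03]), 'tau': array([ 1.03890077e-03, -4.33908820e+01, -2.46147019e+01, -1.53267356e-04,
        5.73180208e-03,  2.43059759e-05]), 'eef_pos': array([ 0.19801313, -0.48594722,  0.2557965 ]), 'eef_rot': array([ 9.81352142e-01,  1.92217710e-01, -2.33396711e-05, -5.70547615e-04]), 'contact_force': array([-0.23852199, -0.06573593, -0.0419196 ]), 'torque': array([-0.01256998,  0.04514508, -0.05449932]), 'grip_force': 0.0, 'grip_width': 0.08539681680913555}
```

View pics/top0.png

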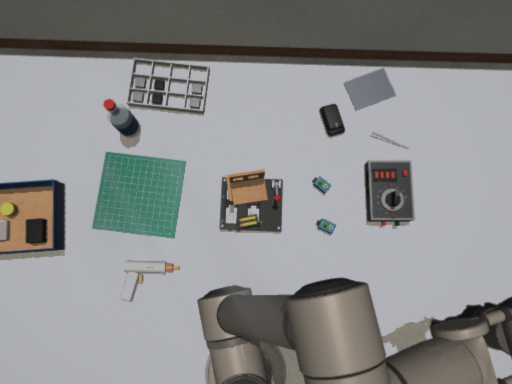

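View pics/side0.png

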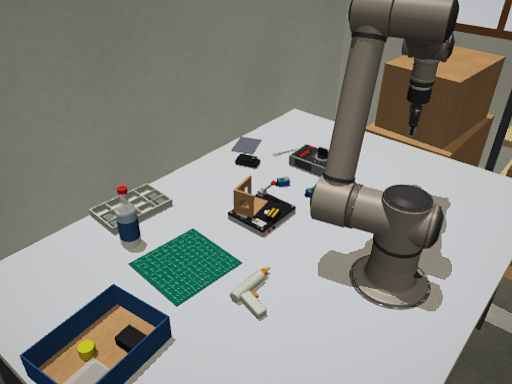

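The top view shows the jig at about (251,204) with the model at (247,187) and the battery at (249,221). The supply is at (390,190), the mat at (140,195), and two modules at (322,185) and (326,226). The side view agrees. Next I'll look with the wrist camera.

```bash
cat > h.py <<'E'
from workcell import r, command_gripper, optics
import cv2,numpy as np
from scipy.spatial.transform import Rotation as Ro
def down(yaw): return (Ro.from_euler('z',yaw)*Ro.from_euler('x',np.pi)).as_quat()
class View:
    def __init__(s,name,tag=None):
        m=optics.camera_model(name); s.K=m['K'];s.D=np.array([m['k1'],0,0,0.])
        if name=='wrist':
            st=r.read_state(); T=np.eye(4);T[:3,:3]=Ro.from_quat(st['eef_rot']).as_matrix();T[:3,3]=st['eef_pos']
            C=T@m['tool_from_camera']; s.R=C[:3,:3].T; s.t=-s.R@C[:3,3]
        else: s.R=np.array(m['R']);s.t=np.array(m['t'])
        s.p,s.d=optics.get_image(name); s.c=-s.R.T@s.t
        s.hsv=cv2.cvtColor(s.p,cv2.COLOR_RGB2HSV)
        if tag: s.save(tag)
    def save(s,tag,crop=None,scale=1):
        im=s.p if crop is None else s.p[crop[1]:crop[3],crop[0]:crop[2]]
        cv2.imwrite(f'pics/{tag}.png',cv2.resize(im[:,:,::-1],None,fx=scale,fy=scale,interpolation=cv2.INTER_CUBIC))
    def dirs(s,uv):
        q=cv2.undistortPoints(np.array(uv,float).reshape(-1,1,2),s.K,s.D).reshape(-1,2)
        return np.c_[q,np.ones(len(q))]@s.R   # unit depth along axis
    def cast(s,uv,z):
        d=s.dirs(uv); return s.c+d*((z-s.c[2])/d[:,2])[:,None]
    def cloud(s):
        v,u=np.mgrid[:384,:512]; uv=np.c_[u.ravel(),v.ravel()]
        return (s.c+s.dirs(uv)*s.d.ravel()[:,None]).reshape(384,512,3)
    def proj(s,X):
        return cv2.projectPoints(np.array(X,float).reshape(-1,1,3),cv2.Rodrigues(s.R)[0],s.t,s.K,s.D)[0].reshape(-1,2)
def blobs(mask,amin=30):
    cs=cv2.findContours(mask.astype(np.uint8),cv2.RETR_EXTERNAL,cv2.CHAIN_APPROX_NONE)[0]
    return sorted([c for c in cs if cv2.contourArea(c)>amin],key=cv2.contourArea,reverse=True)
def look(x,y,z,yaw,tag=None):
    r.reach([x,y,z],down(yaw)); r.hold(.2); return View('wrist',tag)
E
python3 - <<'E'
from h import *
v=View('top')
P=v.cloud()
for n,(a,b) in dict(jig=(251,204),model=(247,190),bat=(249,221),sup=(375,200),knob=(393,199),mat=(140,195),m1=(322,185),m2=(326,226),gun=(150,267),mouse=(333,120),bottle=(110,105)).items(): print(n,P[b,a].round(3))
j=P[204,251]
for yaw,t in ((0,'w0'),(np.pi,'w1')):
    w=look(j[0],j[1],0.36,yaw,t); np.savez(f'pics/{t}',p=w.p,d=w.d,R=w.R,t=w.t)
print(r.read_state()['joint_positions'],r.read_state()['time_s'])
E
```

```text
jig [ 0.482 -0.004  0.028]
model [0.523 0.009 0.035]
bat [0.429 0.    0.047]
sup [ 0.501 -0.368  0.054]
knob [ 0.5   -0.409  0.092]
mat [0.503 0.336 0.   ]
m1 [ 0.547 -0.217  0.024]
m2 [ 0.423 -0.23   0.021]
gun [0.288 0.284 0.03 ]
mouse [ 0.75  -0.249  0.034]
bottle [0.71  0.376 0.21 ]
[-1.67903315e-01  1.98640506e-01  1.43605570e+00  4.87501337e-06
  1.50689084e+00 -1.73856348e+00] 5.4
```

View pics/w0.png

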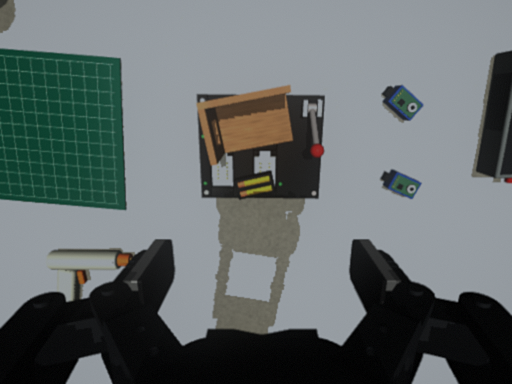

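View pics/w1.png

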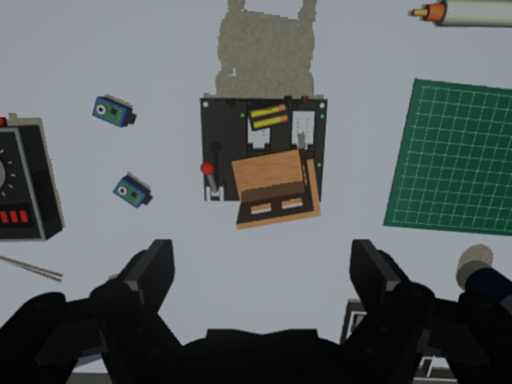

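Both wrist views show exactly two modules. In w0 they are at (403,102) and (402,184), with plugs towards the upper left (yaw about +50 to +70 degrees). The model's long +x wall is at (200,105)–(290,88), the battery at (256,185), the lever ball at (317,151) and the mat at (60,130). Next come closer views of the knob and model.

Run:
```python
from h import *
import pickle
V={}
for n,x,y in (('mod',.5,.01),('knob',.5,-.405)):
    for yaw in (0,np.pi):
        w=look(x,y,0.26,yaw,f'c_{n}{int(yaw)}'); V[n,int(yaw)]=w
pickle.dump(V,open('V.pkl','wb'))
print(r.read_state()['time_s'])
a=np.hstack([V['mod',0].p[:300],V['mod',3].p[:300]]);b=np.hstack([V['knob',0].p[:300],V['knob',3].p[:300]])
cv2.imwrite('pics/all.png',cv2.resize(np.vstack([a,b])[:,:,::-1],(800,469),interpolation=cv2.INTER_AREA))
for yaw in (0,3):
    w=V['mod',yaw];P=w.cloud();h,s,v=cv2.split(w.hsv)
    m=(P[...,2]>.108)&(P[...,2]<.16)&(abs(P[...,0]-.52)<.12)&(abs(P[...,1])<.14)
    c=blobs(m,100); print('wall',np.percentile(P[...,2][m],[5,50,95]).round(4),[cv2.contourArea(k) for k in c],m.sum())
    y=(h>22)&(h<34)&(s>140)&(v>110)&(P[...,2]<.07)
    for k in blobs(y,60): print('yel',cv2.minAreaRect(k),np.median(P[...,2][y]))
    w=V['knob',yaw];P=w.cloud()
    m=(P[...,2]>.08)&(P[...,2]<.11)&(np.hypot(P[...,0]-.5,P[...,1]+.405)<.08)
    z=np.median(P[...,2][m]);c=max(blobs(m,10),key=len);rc=cv2.minAreaRect(w.cast(c.reshape(-1,2),z)[:,:2].astype(np.float32)); print('knob',z,rc)
```

```text
16.4917
wall [0.1121 0.1175 0.1187] [1918.5] 2136
knob 0.09321137695318071 ((0.5070559978485107, -0.41619202494621277), (0.014147808775305748, 0.042234692722558975), 86.71197509765625)
wall [0.1095 0.1173 0.1185] [1874.0] 2071
knob 0.0931544558844814 ((0.503364086151123, -0.41659998893737793), (0.013696657493710518, 0.042667388916015625), 88.91378021240234)
```

View pics/all.png

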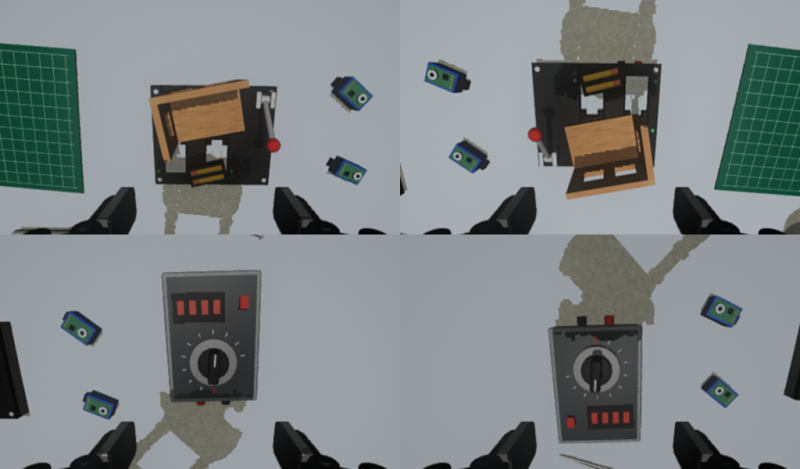

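The close-up shows the knob at (213,362) with its bar along x, and the red tick on the near side. The model's L-shaped wall tops and the battery at (207,176) are clear.

```bash
python3 - <<'E'
from h import *
import pickle
V=pickle.load(open('V.pkl','rb'))
for yaw in (0,3):
    w=V['knob',yaw]
    b=[.5071,.5033][yaw>0]
    for dx in (-.016,-.008,.008,.016):
        uv=w.proj([b+dx,-.4164,.0932])[0].round().astype(int); print(yaw,dx,w.hsv[uv[1]-1:uv[1]+2,uv[0]-2:uv[0]+3,2].max(),end='; ')
    w=V['mod',yaw];P=w.cloud()
    m=(P[...,2]>.113)&(P[...,2]<.13)&(abs(P[...,0]-.52)<.12)&(abs(P[...,1])<.14)
    c=blobs(m,100)[0]; a=cv2.approxPolyDP(c,4,True).reshape(-1,2); print('\nL',w.cast(a,.1177)[:,:2].round(4).tolist())
v=View('top');h,s,_=cv2.split(v.hsv)
g=blobs((h>70)&(h<95)&(s>120),1000)[0]; print('mat',cv2.minAreaRect(v.cast(g.reshape(-1,2),.003)[:,:2].astype(np.float32)))
E
cat > knob.py <<'E'
from h import *
x,y=.5052,-.4164
r.reach([x,y,.17],down(0.035)); r.move_straight([x,y,.092],speed=.08)
command_gripper(.0,60); st=r.read_state();print(st['grip_width'],st['contact_force'].round(1),st['torque'].round(2),st['joint_positions'].round(3),st['time_s'])
t0=st['torque'];q0=st['joint_positions'].copy()
for k in range(1,80):
    q=q0.copy();q[5]-=.1*k
    if q[5]<-3.08: print('limit');break
    r.movej(q); s=r.read_state()
    dt=s['torque'][2]-t0[2]; err=s['joint_positions'][5]-q[5]
    if k%6==0 or abs(dt)>.2: print(k,s['torque'].round(2),round(err,3),s['contact_force'].round(1))
    if abs(dt)>.35 or abs(err)>.05: break
print(s['joint_positions'],s['time_s'])
E
python3 knob.py
```

```text
0 -0.016 28; 0 -0.008 30; 0 0.008 158; 0 0.016 146; 
L [[0.5709, -0.0362], [0.5522, 0.0709], [0.4801, 0.0583], [0.483, 0.0499], [0.5463, 0.061], [0.5628, -0.0358]]
3 -0.016 36; 3 -0.008 40; 3 0.008 157; 3 0.016 143; 
L [[0.4775, 0.0575], [0.4784, 0.0496], [0.5442, 0.0608], [0.5617, -0.0378], [0.5702, -0.0373], [0.5514, 0.0707]]
0.013254870953767985 [-0.3  1.1  2.6] [-0.03  0.04 -0.  ] [-0.806  0.729  1.332 -0.     1.08   0.73 ] 20.9333
6 [0.13 0.05 0.02] 0.006 [-0.1  1.3  0.6]
12 [0.26 0.13 0.03] 0.006 [-0.9  0.2  0.4]
18 [0.34 0.27 0.03] 0.006 [-0.8  1.6  2. ]
24 [0.41 0.46 0.03] 0.006 [-3.2  3.1  2.3]
30 [0.45 0.64 0.06] 0.006 [-3.2  1.7  3.4]
32 [ 0.49  0.65 -1.68] 0.008 [-4.   2.2  3.8]
[-8.06882231e-01  7.28897365e-01  1.33191937e+00  8.92350785e-04
  1.08040117e+00 -2.46282229e+00] 28.9333Traceback (most recent call last):
  File "<stdin>", line 13, in <module>
IndexError: list index out of range
```

The knob reached its stop: torque jumped to 1.7 N m after 3.2 rad. I'll release it, verify, and carry the model.

Run:
```python
from h import *
command_gripper(.05); s=r.read_state()
r.move_straight([.5052,-.4164,.17],speed=.2)
w=look(.5,-.405,.24,np.pi); P=w.cloud()
m=(P[...,2]>.08)&(P[...,2]<.11)&(np.hypot(P[...,0]-.5,P[...,1]+.405)<.08)
c=max(blobs(m,10),key=len);rc=cv2.minAreaRect(w.cast(c.reshape(-1,2),.0932)[:,:2].astype(np.float32)); print(rc)
b=rc[0]; u=w.proj([*b,.0932])[0].astype(int); w.save('kn',(u[0]-70,u[1]-60,u[0]+70,u[1]+60),3)
m=(P[...,2]>.04)&(P[...,2]<.06)
c=max(blobs(m,10),key=len);print('sup',cv2.minAreaRect(w.cast(c.reshape(-1,2),.05)[:,:2].astype(np.float32)))
v=View('top','t2');u=v.proj([.503,.336,.003])[0].astype(int);print(v.hsv[u[1]-3:u[1]+4:3,u[0]-3:u[0]+4:3].reshape(-1,3).tolist(), r.read_state()['time_s'])
g=blobs((v.hsv[...,0]>65)&(v.hsv[...,0]<95)&(v.hsv[...,1]>90),100)
for k in g[:2]: print('mat',cv2.minAreaRect(v.cast(k.reshape(-1,2),.003)[:,:2].astype(np.float32)))
```

```text
((0.5030055046081543, -0.4166286587715149), (0.043593283742666245, 0.014096809551119804), 1.5366967916488647)
sup ((0.5337979197502136, -0.41582155227661133), (0.17916537821292877, 0.12894462049007416), 1.6057937145233154)
[[80, 104, 135], [82, 98, 140], [82, 72, 153], [82, 97, 140], [81, 125, 129], [81, 95, 143], [81, 97, 139], [81, 95, 142], [82, 85, 147]] 30.6
mat ((0.5066596269607544, 0.33765533566474915), (0.24625232815742493, 0.2352313995361328), 84.69863891601562)
```

View pics/kn.png

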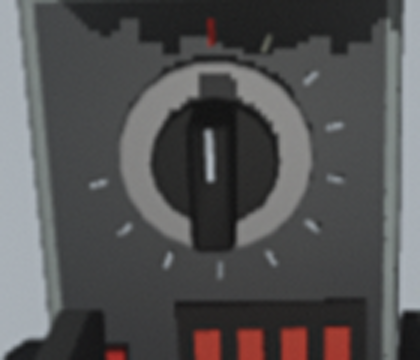

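The white line points at the red tick and the bar is aligned with the supply, so the knob is at zero. Now the model.

```bash
cat > model.py <<'E'
from h import *
psi=.173; g=np.array([.5556,.0262]); off=np.array([.0335,.010])
yw=psi+np.pi/2
command_gripper(.045)
r.reach([*g,.22],down(yw)); r.move_straight([*g,.117],speed=.1,max_force=8)
command_gripper(0,50); s=r.read_state(); print(s['grip_width'],s['grip_force'],s['eef_pos'])
z0=s['eef_pos'][2]
r.move_straight([*g,.20],speed=.1); s=r.read_state();print('lift',s['grip_width'],s['contact_force'].round(1))
psi2=0.0; R=np.array([[np.cos(psi2),-np.sin(psi2)],[np.sin(psi2),np.cos(psi2)]])
t=np.array([.525,.298])+R@off; yw2=psi2+np.pi/2
r.reach([*t,.20],down(yw2)); r.hold(.3);s=r.read_state();print(s['grip_width'])
hit=r.move_straight([*t,z0-.025+.010],speed=.1,max_force=6); print(hit)
if not hit: hit=r.move_straight([*t,z0-.025-.006],speed=.02,max_force=4); print(hit)
r.hold(.2);s=r.read_state();print(s['grip_width'],s['eef_pos'],s['contact_force'].round(1))
command_gripper(.035); r.move_straight([*t,.2],speed=.12)
print(r.read_state()['time_s'])
E
python3 model.py
python3 - <<'E'
from h import *
w=look(.5,0.03,.25,0,'b0'); 
v=look(.45,.28,.27,0,'m0')
a=np.hstack([w.p,v.p]); cv2.imwrite('pics/ab.png',cv2.resize(a[:,:,::-1],(800,300),interpolation=cv2.INTER_AREA))
import pickle; pickle.dump((w,v),open('b.pkl','wb'))
E
```

```text
0.00689757298369929 49.30779755115509 [0.55601118 0.02617048 0.11753948]
lift 0.007177158643825974 [-1.4 -0.1 -0.9]
0.00688521008928537
False
True
0.0067741413822844055 [0.55879216 0.30807041 0.09253111] [2.4 1.  4.9]
39.9333
```

View pics/ab.png

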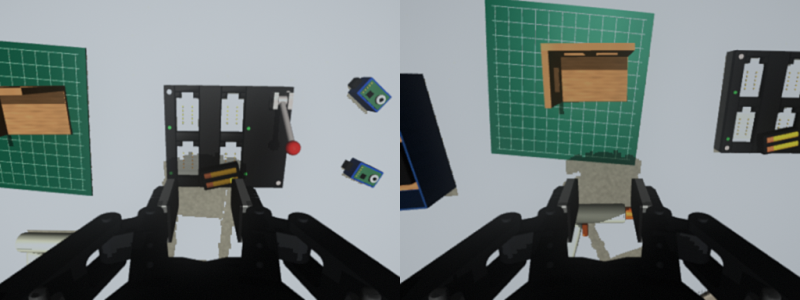

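The model stands on the mat at (590,75). The battery remains on the jig at (220,178) and the four pockets are free. Now I'll measure the battery.

Run:
```python
from h import *
command_gripper(.085)
for x,yaw in ((.40,0),(.46,np.pi)):
    w=look(x,0,.24,yaw,f'bat{int(yaw)}'); P=w.cloud(); h,s,v=cv2.split(w.hsv)
    near=(abs(P[...,0]-.43)<.06)&(abs(P[...,1]-.0)<.06)
    m=near&(P[...,2]>.036)&(P[...,2]<.07)
    z=np.percentile(P[...,2][m],[5,50,90,98]); print(z.round(4))
    for c in blobs(m,100)[:2]: print(cv2.minAreaRect(w.cast(c.reshape(-1,2),.044)[:,:2].astype(np.float32)))
    y=near&(h>8)&(h<36)&(s>110)&(v>90)&(P[...,2]>.034)
    for c in blobs(y,60)[:3]: print('yel',cv2.minAreaRect(w.cast(c.reshape(-1,2),.044)[:,:2].astype(np.float32)))
    j=(P[...,2]>.02)&(P[...,2]<.036)&(v<80)&(abs(P[...,0]-.5)<.12)&(abs(P[...,1])<.15)
    c=np.vstack(blobs(j,300)).reshape(-1,2);print('jig',cv2.minAreaRect(w.cast(c,.028)[:,:2].astype(np.float32)),np.median(P[...,2][j]))
print(r.read_state()['time_s'])
```

```text
[0.0431 0.0448 0.0461 0.0468]
((0.43135520815849304, 0.006243027746677399), (0.032315436750650406, 0.057587649673223495), 12.671981811523438)
yel ((0.43775999546051025, 0.00758003443479538), (0.008355578407645226, 0.04849787801504135), 12.663161277770996)
yel ((0.423055499792099, 0.004569247364997864), (0.008466504514217377, 0.048447318375110626), 12.636771202087402)
jig ((0.4843214452266693, -0.002409890294075012), (0.18270190060138702, 0.15487854182720184), 89.40613555908203) 0.02753744905400518
[0.043  0.0448 0.046  0.0466]
((0.429656445980072, 0.0057912059128284454), (0.03252539411187172, 0.05762531980872154), 12.608576774597168)
yel ((0.43801388144493103, 0.007586859166622162), (0.008722119964659214, 0.048619866371154785), 12.576528549194336)
yel ((0.4238630533218384, 0.004158375784754753), (0.008179916068911552, 0.048322658985853195), 11.634085655212402)
jig ((0.4834466874599457, -0.0025312528014183044), (0.1824665516614914, 0.15587079524993896), 89.38982391357422) 0.02741305311426248
47.325
```

```bash
python3 -c "
import cv2,numpy as np
a=np.hstack([cv2.imread('pics/bat0.png'),cv2.imread('pics/bat3.png')]);cv2.imwrite('pics/bb.png',cv2.resize(a,(800,300),interpolation=cv2.INTER_AREA))"
```

```text
(no output)
```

View pics/bb.png

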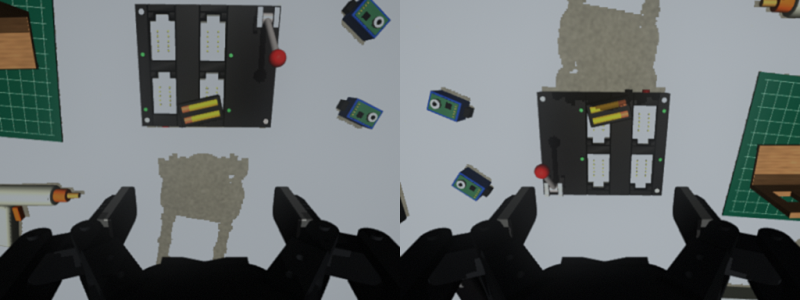

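The views confirm the battery at (.4305,.006) with its short axis at 12.6 degrees, and the jig outline at about (.484,-.0025). Moving the battery.

```bash
cat > bat.py <<'E'
from h import *
g=np.array([.4305,.0060]); yw=.22+np.pi/2
command_gripper(.055); print('tip',r.tip_extent)
r.reach([*g,.14],down(yw)); print(r.move_straight([*g,.054],speed=.08,max_force=6))
command_gripper(0,50); s=r.read_state(); print(s['grip_width'],s['grip_force'],s['eef_pos'],r.tip_extent)
z0=s['eef_pos'][2]
r.move_straight([*g,.15],speed=.1); s=r.read_state();print('lift',s['grip_width'],s['contact_force'].round(1))
t=np.array([.432,.335])
r.reach([*t,.15],down(np.pi/2)); r.hold(.2);print(r.read_state()['grip_width'])
r.move_straight([*t,z0-.025+.010],speed=.1,max_force=6)
print(r.move_straight([*t,z0-.025-.005],speed=.02,max_force=4))
r.hold(.2);s=r.read_state();print(s['grip_width'],s['eef_pos'],s['contact_force'].round(1))
command_gripper(.055); r.move_straight([*t,.2],speed=.15)
v=look(.42,.27,.27,0,'m2');P=v.cloud();np.set_printoptions(suppress=True)
b=(abs(P[...,0]-.432)<.06)&(abs(P[...,1]-.335)<.06)&(P[...,2]>.012)&(P[...,2]<.05)
print(np.percentile(P[...,2][b],[10,50,90]),[cv2.minAreaRect(v.cast(c.reshape(-1,2),.02)[:,:2].astype(np.float32)) for c in blobs(b,100)])
print(r.read_state()['time_s'])
E
python3 bat.py
```

```text
tip 0.025
False
0.030755099771542938 49.8340630531311 [0.43089582 0.00596296 0.05460387] 0.025
lift 0.030963859597514926 [-0.2  0.3  0.4]
0.030829228503186926
True
0.03104156112302757 [0.431986   0.33504372 0.02963838] [-1.6 -0.5  5.6]
[0.01817683 0.01973477 0.02108022] [((0.433138906955719, 0.3346893787384033), (0.05847152695059776, 0.03217455744743347), 89.90425109863281)]
58.2833
```

View pics/m2.png

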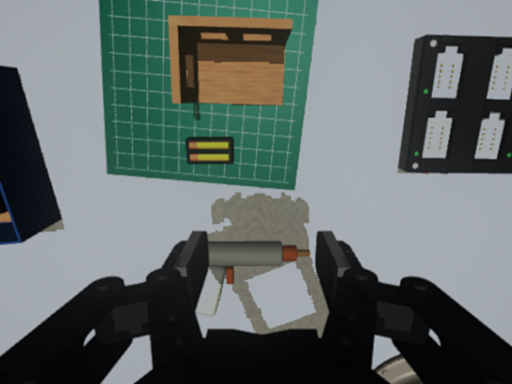

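The battery is upright on the mat at (210,150) beside the model, so step 1 is done. Now I'll measure the modules and pockets from both yaws.

```bash
cat >> h.py <<'E'
def modules(w):
    P=w.cloud();h,s,v=cv2.split(w.hsv);out=[]
    z=P[...,2]
    m=(z>.0185)&(z<.034)&(abs(P[...,0]-.5)<.25)&(P[...,1]<-.13)&(P[...,1]>-.335)
    for c in blobs(m,80):
        zt=float(np.median(z[m&(cv2.drawContours(np.zeros(m.shape,np.uint8),[c],-1,1,-1)>0)]))
        rc=cv2.minAreaRect(w.cast(c.reshape(-1,2),.024)[:,:2].astype(np.float32)); (cx,cy),(a,b),an=rc
        if not(.02<min(a,b)<.038 and .036<max(a,b)<.056): print('odd',rc); continue
        ang=np.radians(an+(90 if b>a else 0))
        k=(z>.005)&(z<.017)&(v<60)&(np.hypot(P[...,0]-cx,P[...,1]-cy)<.042)
        d=P[k][:,:2].mean(0)-[cx,cy]
        if d@[np.cos(ang),np.sin(ang)]<0: ang+=np.pi
        out.append((cx,cy,(ang+np.pi)%(2*np.pi)-np.pi,zt,a,b,k.sum()))
    return out
def pockets(w):
    P=w.cloud();h,s,v=cv2.split(w.hsv);z=P[...,2]
    j=(z>.012)&(z<.036)&(abs(P[...,0]-.484)<.1)&(abs(P[...,1])<.12)
    c=np.vstack(blobs(j,300)).reshape(-1,2);J=cv2.minAreaRect(w.cast(c,.028)[:,:2].astype(np.float32))
    b=(abs(P[...,0]-.484)<.074)&(abs(P[...,1]-.0235)<.064)&(v>110)&(z>.008)&(z<.026)
    return J,[(cv2.minAreaRect(w.cast(c.reshape(-1,2),.020)[:,:2].astype(np.float32)),np.median(z[b]).round(4)) for c in blobs(b,200)]
E
python3 - <<'E'
from h import *
np.set_printoptions(suppress=True,precision=4)
for x,y,yaw in ((.46,.0,0),(.46,-.2,0),(.5,-.2,np.pi),(.5,.02,np.pi)):
    w=look(x,y,.22,yaw,f'n{int(yaw)}{int(y*100)}')
    if y<-.1: print(np.array(modules(w)))
    else:
        J,p=pockets(w);print(J)
        for k in p: print(k)
print(r.read_state()['time_s'])
E
```

```text
((0.4845454692840576, -0.0021210312843322754), (0.18425926566123962, 0.15555578470230103), 89.47293853759766)
(((0.5241947770118713, -0.009651757776737213), (0.03307795152068138, 0.05575108528137207), 89.74433898925781), np.float64(0.0197))
(((0.524692714214325, 0.056395821273326874), (0.032525308430194855, 0.05671091005206108), 89.68061828613281), np.float64(0.0197))
(((0.45196813344955444, -0.009220793843269348), (0.03287496045231819, 0.055120326578617096), 89.73167419433594), np.float64(0.0197))
(((0.4524586498737335, 0.05719969421625137), (0.032795075327157974, 0.056328658014535904), 89.38539123535156), np.float64(0.0197))
[[  0.5507  -0.2158   0.9094   0.0244   0.046    0.0302   0.    ]
 [  0.4266  -0.2299   1.1575   0.0242   0.0464   0.0307 112.    ]]
[[ 0.4254 -0.2306  1.1546  0.0243  0.0459  0.0299 87.    ]
 [ 0.5494 -0.2162  0.9142  0.0241  0.0461  0.0309 10.    ]]
((0.4830131530761719, -0.0018349438905715942), (0.18398457765579224, 0.15713734924793243), 89.80084228515625)
(((0.4531779885292053, 0.05694922059774399), (0.0319303423166275, 0.05619264021515846), 89.59648895263672), np.float64(0.0196))
(((0.4520387351512909, -0.009286994114518166), (0.031635310500860214, 0.055982135236263275), 89.12638092041016), np.float64(0.0196))
(((0.5252473950386047, 0.056192971765995026), (0.03301577270030975, 0.05541948229074478), 89.77149200439453), np.float64(0.0196))
(((0.5244110822677612, -0.009647572413086891), (0.03282828629016876, 0.054255951195955276), 89.66533660888672), np.float64(0.0196))
64.675h.py:43: RuntimeWarning: Mean of empty slice.
  d=P[k][:,:2].mean(0)-[cx,cy]
  ret = um.true_divide(
```

Seats: seat1 is about (.4485,.0572), seat3 about (.5205,.0565), jig yaw about -0.4 degrees. The modules agree to about 1 mm between views. Seating the first.

```bash
cat > seat.py <<'E'
import sys
from h import *
np.set_printoptions(suppress=True,precision=4)
S={1:(.4485,.0572),3:(.5205,.0565)}[int(sys.argv[1])]; yj=-.007
w=look(.46,-.2,.22,0); M=modules(w); print(np.array(M))
x,y,a=sorted(M,key=lambda m:-m[0])[0][:3]; x-=.0007;y-=.0002
if np.sin(a)<0 and abs(a)>1.45: a+=np.pi
a=(a+np.pi)%(2*np.pi)-np.pi; print('grasp',x,y,a); assert abs(a)<1.5
command_gripper(.05)
r.reach([x,y,.11],down(a)); print(r.move_straight([x,y,.034],speed=.08,max_force=6))
command_gripper(0,50); s=r.read_state(); print(s['grip_width'],s['eef_pos'])
z0=s['eef_pos'][2]; assert s['grip_width']>.026
r.move_straight([x,y,.18],speed=.15); r.hold(.1);print('lift',r.read_state()['grip_width'])
r.reach([*S,.18],down(yj)); r.hold(.1);print('carry',r.read_state()['grip_width'])
assert r.read_state()['grip_width']>.026
print(r.move_straight([*S,z0+.032],speed=.12,max_force=8))
print(r.move_straight([*S,z0+.0195],speed=.02,max_force=8))
r.hold(.2);s=r.read_state();print('dz to floor',s['eef_pos'][2]-z0-.020,s['eef_pos'],s['grip_width'],s['contact_force'].round(1),s['time_s'])
E
python3 seat.py 3
```

```text
[[  0.5508  -0.2158   0.9079   0.0244   0.0461   0.0302   0.    ]
 [  0.4266  -0.23     1.1591   0.0242   0.0463   0.0307 111.    ]]
grasp 0.5500938861846923 -0.21596756238937379 0.9078740124529929
False
0.028770779501325606 [ 0.5506 -0.2162  0.0348]
lift 0.0287953010559201
carry 0.029072318076400355
False
True
dz to floor 1.2333584550622972e-05 [0.5203 0.0565 0.0548] 0.028601847541507994 [-0.5 -0.   5.2] 74.1417h.py:43: RuntimeWarning: Mean of empty slice.
  d=P[k][:,:2].mean(0)-[cx,cy]
  ret = um.true_divide(
```

It reached the floor height. I'll release, look, and seat the second.

```bash
cat > rel.py <<'E'
from h import *
import sys
command_gripper(.045); p=r.read_state()['eef_pos']; r.move_straight([p[0],p[1],.16],speed=.15)
E
python3 rel.py; python3 seat.py 1 2>/dev/null
```

```text
[[  0.4266  -0.2299   1.1605   0.0242   0.0464   0.0308 107.    ]]
grasp 0.42591261558532717 -0.23014674742221833 1.1605378256067898
False
0.0287707435516994 [ 0.4263 -0.2305  0.0347]
lift 0.02864495967965605
carry 0.028960289904442018
False
True
dz to floor -2.4247427651731546e-06 [0.4483 0.0572 0.0547] 0.028687967439283344 [-0.6  0.3  5.1] 84.175
```

```bash
python3 rel.py
python3 - <<'E'
from h import *
np.set_printoptions(suppress=True,precision=4)
for x,yaw in ((.46,0),(.5,np.pi)):
    w=look(x,.02,.22,yaw,f's{int(yaw)}');P=w.cloud();z=P[...,2]
    m=(z>.039)&(z<.06)&(abs(P[...,0]-.484)<.075)&(abs(P[...,1]-.03)<.07)
    for c in blobs(m,100):
        k=cv2.drawContours(np.zeros(m.shape,np.uint8),[c],-1,1,-1)>0; X=P[cv2.erode(k.astype(np.uint8),np.ones((5,5)))>0]
        A=np.c_[X[:,:2]-X[:,:2].mean(0),np.ones(len(X))]; pl=np.linalg.lstsq(A,X[:,2],rcond=None)[0]
        print(cv2.minAreaRect(w.cast(c.reshape(-1,2),.044)[:,:2].astype(np.float32)),'plane',pl)
    red=(w.hsv[...,1]>150)&((w.hsv[...,0]<6)|(w.hsv[...,0]>174))&(P[...,1]<-.03)&(P[...,1]>-.12)&(z>.05)
    for c in blobs(red,40): 
        k=cv2.drawContours(np.zeros(m.shape,np.uint8),[c],-1,1,-1)>0; uv=cv2.minEnclosingCircle(c); print('ball',uv,np.median(P[k],0), w.cast([uv[0]],.098))
print(r.read_state()['time_s'])
a=np.hstack([cv2.imread('pics/s0.png'),cv2.imread('pics/s3.png')]);cv2.imwrite('pics/ss.png',cv2.resize(a,(800,300),interpolation=cv2.INTER_AREA))
E
```

```text
((0.5209930539131165, 0.05649681016802788), (0.029809532687067986, 0.04494909197092056), 89.62166595458984) plane [ 0.0789 -1.0145  0.0467]
((0.4491446614265442, 0.05739496275782585), (0.029868531972169876, 0.046330150216817856), 88.79256439208984) plane [ 0.2445 -0.3179  0.0454]
ball ((381.8467712402344, 150.1209716796875), 10.622177124023438) [ 0.4945 -0.072   0.1057] [[ 0.4928 -0.0755  0.098 ]]
((0.44799646735191345, 0.056738484650850296), (0.030114049091935158, 0.044351350516080856), 89.5534896850586) plane [-0.069  -0.1441  0.0451]
((0.5196579098701477, 0.05585339665412903), (0.030163727700710297, 0.04503006860613823), 89.87871551513672) plane [-0.9202 -0.9357  0.0472]
ball ((146.5416717529297, 183.86805725097656), 9.963485717773438) [ 0.4918 -0.0724  0.1059] [[ 0.4943 -0.0757  0.098 ]]
88.8667
```

View pics/ss.png

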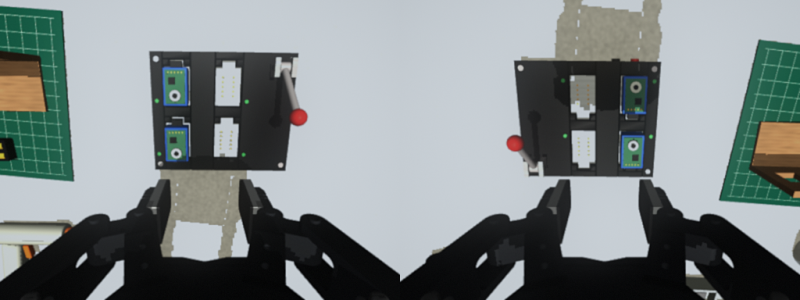

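Both modules sit square in seat1 and seat3 with their plugs in the notches; in the left half they are at (175,85) and (176,142). The ball is at (299,117). First a robust flatness check, then the lever.

```bash
python3 - <<'E'
from h import *
w=look(.46,.03,.22,0);P=w.cloud()
for n,sx,sy in ((1,.4490,.0573),(3,.5210,.0564)):
    for dx,dy in ((-.018,-.011),(-.018,.011),(.018,-.011),(.018,.011)):
        m=(abs(P[...,0]-sx-dx)<.004)&(abs(P[...,1]-sy-dy)<.003)&(P[...,2]>.035)&(P[...,2]<.055); print(n,dx,dy,m.sum(),np.median(P[...,2][m]).round(4))
v=View('top'); h,s,_=cv2.split(v.hsv)
for c in blobs((h>100)&(h<130)&(s>120),8): print('blue',v.cast([c.reshape(-1,2).mean(0)],.03).round(3),cv2.contourArea(c))
E
cat > lever.py <<'E'
from h import *
command_gripper(0,40)
hx,hz,y=.544,.040,-.0750
f=lambda th,e=0:[hx-.078*np.cos(th),y,hz+.078*np.sin(th)+.009+.025+e]
r.reach(f(.94,.06),down(0)); print(r.move_straight(f(.94,.008),speed=.1,max_force=8))
for th in np.linspace(.9,-.02,13):
    hit=r.move_straight(f(th),speed=.05,max_force=20); s=r.read_state()
    print(round(th,2),hit,s['contact_force'].round(1),(s['eef_pos']-f(th)).round(4))
    if hit: break
r.hold(.3)
E
python3 lever.py
```

```text
1 -0.018 -0.011 43 0.0441
1 -0.018 0.011 45 0.0441
1 0.018 -0.011 49 0.044
1 0.018 0.011 47 0.0438
3 -0.018 -0.011 48 0.0438
3 -0.018 0.011 53 0.0437
3 0.018 -0.011 63 0.044
3 0.018 0.011 53 0.044
blue [[0.522 0.672 0.03 ]] 107.5
blue [[0.699 0.382 0.03 ]] 41.5
False
0.9 False [0.  0.3 0.2] [-0.0002  0.     -0.0002]
0.82 False [-0.6 -0.1  0.8] [-0.0004  0.     -0.0001]
0.75 False [0.2 0.6 0.2] [-0.0003  0.     -0.0002]
0.67 False [ 0.5 -0.2 -0.2] [-0.0003  0.     -0.0003]
0.59 False [0.  0.4 0.4] [-0.0003  0.     -0.0003]
0.52 False [ 0.9 -0.2  0.6] [-0.0003  0.0001 -0.0003]
0.44 False [-0.9  0.2  0.1] [-0.0003  0.0001 -0.0004]
0.36 False [-0.1 -0.6 -0.3] [-0.0003  0.0001 -0.0004]
0.29 False [ 0.6 -0.2  0.3] [-0.0003  0.0001 -0.0004]
0.21 False [-0.   0.1  0.5] [-0.0003  0.0001 -0.0004]
0.13 False [-0.2  0.5 -0.7] [-0.0003  0.0001 -0.0004]
0.06 False [-0.1 -0.2  0.4] [-0.0002  0.0001 -0.0004]
-0.02 False [-1.9  0.7 11.2] [ 0.0007 -0.0002  0.0008]
```

Run:
```python
from h import *
p=r.read_state()['eef_pos']; r.move_straight([p[0],p[1],.2],speed=.15)
w=look(.46,.0,.3,0,'f0');P=w.cloud()
red=(w.hsv[...,1]>150)&((w.hsv[...,0]<6)|(w.hsv[...,0]>174))&(P[...,1]<-.03)&(P[...,1]>-.12)&(abs(P[...,0]-.48)<.08)
for c in blobs(red,20):
    k=cv2.drawContours(np.zeros(red.shape,np.uint8),[c],-1,1,-1)>0; print('ball',np.median(P[k],0))
r.reach([.3,-.4,.3],down(0)); v=View('top','f1'); print(r.read_state()['time_s'])
cv2.imwrite('pics/ff.png',cv2.resize(np.hstack([w.p,v.p])[:,:,::-1],(800,300),interpolation=cv2.INTER_AREA))
```

```text
ball [ 0.46668407 -0.07286053  0.04637705]
100.825
```

View pics/ff.png

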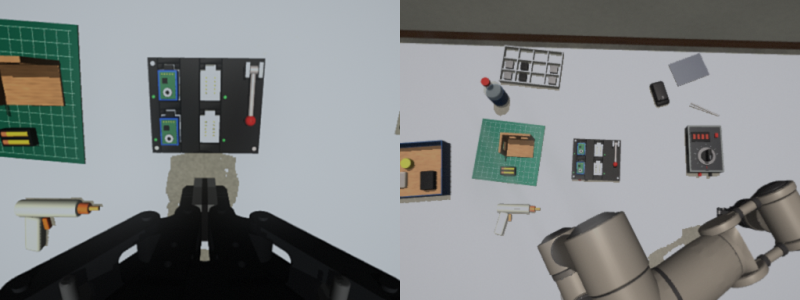

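The lever is level (ball surface at z 0.046), both modules are seated, the model and battery are on the mat, and nothing else has moved.

```bash
python3 -c "
from h import *
print(r.finish_job())"
```

```text
the job is handed in; nothing more can be done
None
```

The job is handed in (no verdict was returned): the knob is at its zero stop, the model and battery are upright on the mat, both modules present are seated in seat1 and seat3, and the lever is fully down.

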